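Clear the stirrer and load the next sample

TASK

The sample in the blue-capped vial has finished stirring: take that vial off the magnetic stirrer and stand it upright in the white tray. Then stand the red-capped vial upright on the middle of the stirrer's plate, where the blue one blocked the place. Leave the brown jar and the small black-capped vial where they are.

Things in the scene. Friction and masses are not known exactly. Their poses are not given: they have to be found in the camera images.
- blue_centre (a point): Blue-capped vial; at the start it stands upright on the stirrer's plate, within about 20 mm of the middle. The vial is a clear cylinder 40 mm in diameter and 86 mm tall with a ribbed screw cap on top (the cap is about as wide as the body); grasp it across its diameter, at any yaw. About 50 g (0.03 to 0.07 kg). The point is on its axis, half-way up, 43 mm above its underside; z points to the cap.
- blue_vial: The same blue-capped vial; the origin is the centre of its underside.
- red_centre (a point): Red-capped vial; at the start it stands upright on the worktop (z = 0), in one of three places in a row that runs away from the robot. The vial is a clear cylinder 40 mm in diameter and 86 mm tall with a ribbed screw cap on top (the cap is about as wide as the body); grasp it across its diameter, at any yaw. About 50 g (0.03 to 0.07 kg). The point is on its axis, half-way up, 43 mm above its underside; z points to the cap.
- red_vial: The same red-capped vial; the origin is the centre of its underside.
- plate (a point): Middle of the top of the magnetic stirrer, a flat black box about 146 x 146 mm and 51 mm high with rings drawn round this middle on its flat top and a knob on the front; fixed to the worktop. The point lies on the top surface, 51 mm above the worktop; z up, -x towards the stirrer's front, x and y parallel to its sides. The stirrer stands to the left or to the right of the row of vials; the tray is on the other side.
- tray_floor (a point): Middle of the inner floor of the white open tray, 170 x 170 mm outside, rim 22.5 mm above the worktop, walls 4 mm, inside 162 x 162 mm; fixed to the worktop. The point lies on the floor's upper side, 4 mm above the worktop; x and y parallel to the walls, z up. At the start it is empty.
- jar_centre (a point): Bystander to leave alone: brown jar with a black lid, 50 mm in diameter, 80 mm tall, loose, in the row with the red-capped vial. The point is on its axis, half-way up.
- oil_centre (a point): Bystander to leave alone: small black-capped vial, 24 mm in diameter, 63 mm tall, loose, in the row with the red-capped vial. The point is on its axis, half-way up.
Mind the look-alikes: they are no part of the job. Several things look just like the red_vial: the one meant starts nearest to the robot's base. What is shaped like the blue_vial but green is not meant.

How it is judged:
By the outcome, as a careful person would: the job done as asked, in the order asked, and still so for the second after the job is handed in, with the robot touching nothing.
It also fails if it takes over 67 s, if anything falls off the work surface, if the arm or the gripper's body presses on something with over 40 N, if the wrist force passes 120 N, or if a joint passes its speed limit or range.

ROBOT

A 6-joint arm with a two-finger parallel gripper is mounted at the origin on a cart in front of the work surface, level with it; the furniture and walls round the work are solid. World frame = base frame: x ahead of the robot, y to its left, z up, the work surface at z = 0. Lengths are in m, angles in rad, forces in N, time in s.
With the tool pointing down it reaches from about 0.375 to 0.9 m from the base axis. Payload 3.1 kg.
Tool frame: the origin (TCP) lies on the centre line of the jaws, within the pads' length; the fingertips stand robot.tip_reach ahead of it and the grasp point (between the pads) is the TCP (robot.tip_reach is the distance from the TCP to the fingertips, in m); z points along the fingers, y is the direction in which the jaws open and shut (so a half turn about z gives the same grasp; the last joint's range is limited). The gripper opens to 87 mm and grips with 3 to 60 N. Pads are 19 mm wide; open, the fingers measure 117 mm over their backs; the gripper's body (75 mm by 190 mm) begins 51 mm behind the grasp point.
Start: joints at [-1.442, 0.527, 1.433, -0, 1.181, -0.178], TCP at [0.189, -0.596, 0.242] pointing down, gripper open.
Joint ranges: [-3.08, 3.08], [-0.75, 2.2], [0.22, 2.44], [-1.43, 4.57], [0, 2.65], [-2.85, 2.85]. Speed limits (rad/s): [2.79, 2.79, 3.14, 3.14, 3.14, 3.14].

INTERFACE

Orientations are given as a unit quaternion [x, y, z, w].
In Python, from rig import telemetry, viewer, robot gives the robot as it stands. The module is installed in compiled form; this text tells all that it offers.
- The arm moves only by the tool step_arm, never from a script. Its argument "targets" is a list of rows, each an object of numbers: "dx", "dy", "dz": the shift along the tool's x, y, z in m; "rx", "ry", "rz": the turn, a rotation vector about the tool's x, y, z in degrees. In form: [{"dx": .., "dy": .., "dz": .., "rx": .., "ry": .., "rz": ..}, ...]. A call has exactly 5 rows; each row is the pose to reach, as a shift and turn from the pose measured when the call began, along the tool's axes at that moment; what a row does not reach only later rows make up. A row lasts 1/8 s, in which the tool goes at most 62.5 mm and 10.7 degrees, less where a joint would pass 70% of its speed; a pose out of reach is approached as far as the arm can. A call with a gripper value outside its range is refused whole. "gripper" is the opening, from 0 (shut) to 1 (fully open), set as the call begins (left out, the last holds). The fingers move at their own pace and stop on an object; "force" is the grip in N (left out, the last holds). Time passes only in rows, so rows that repeat a pose let the fingers close, or fill a call up. It gives the time, the measured TCP pose, the force and the opening at its end, in the units of the state.
- telemetry.get_obs(): the state, without advancing time (a new reading comes with each control period).
- viewer.camera(name): name is "scene" or "top" or "wrist"; returns a dict with "img" (384x512x3 uint8, blue, green, red), "depth" (384x512 float32, m along the optical axis (not along the pixel's ray), 0 where there is no reading), "K" (3x3 intrinsics, pixels), "R" (3x3) and "t" (3): a world point X has camera coordinates R X + t. Camera axes: x right, y down, z forward; pixel columns grow to the right and rows downward; lengths in m; the calibration is good to about 2 mm. A picture is of the moment at which its call begins.
- robot.hand_in(): hands the job in, once; it reports no verdict.
The state is a dict: "time": time; "q": joint angles; "joint_velocities": joint speeds; "joint_torque": joint torques, N m; "position": TCP position; "tool_rot": TCP orientation; "ft_force": force on the tool from outside, world axes, zero at the start; "moment": the same for the moment, N m; "grip_width": finger opening in m.
Only numpy, scipy, OpenCV 4.12 (cv2) and the standard library are available. Lean on these libraries where they do the work, as an engineer would, in place of code of your own. Each camera call takes 0.05 s, during which the arm holds its last target.

## Working session

There is one attempt and no reset: what is moved stays moved. The work goes in short steps, Python scripts to look and compute and a tool call to move; the robot and the scene stay as the last step left them, time stands still between calls to the robot, and variables do not carry over. Pictures are saved under pics/ and viewed, and the job is handed in when it is done.

Besides the shell and the picture viewer there is one more tool, called after "Request:" by a JSON object that holds its "name" and its "arguments", one argument or row to a line. step_arm: Moves the arm, as the interface text tells. Its arguments: {"type":"object","properties":{"targets":{"type":"array"},"gripper":{"type":"number"},"force":{"type":"number"}},"required":["targets"]}

```bash
mkdir -p pics; python3 - <<'E'
from rig import telemetry, viewer, robot
import cv2,pickle
o=telemetry.get_obs(); print({k:o[k] for k in ('time','position','tool_rot','grip_width','q')}, robot.tip_reach)
for n in ('scene','top'):
    c=viewer.camera(n); cv2.imwrite(f'pics/{n}0.png',c['img']); pickle.dump(c,open(f'{n}0.pkl','wb'))
    print(n,c['R'],c['t'])
E
```

```text
{'time': 0.0, 'position': array([ 0.18870744, -0.5951225 ,  0.24055928]), 'tool_rot': array([ 9.88252709e-01,  1.52824798e-01,  1.61871723e-05, -1.07874574e-03]), 'grip_width': 0.08702389745503311, 'q': array([-1.44246744e+00,  5.28499678e-01,  1.43387622e+00, -2.35396538e-05,
        1.18137438e+00, -1.78514377e-01])} 0.019
scene [[-0.62449631 -0.78076781 -0.02014913]
 [-0.38574101  0.3307614  -0.86127856]
 [ 0.67912313 -0.53009294 -0.50773344]] [0.36287287 0.3107023  0.8129757 ]
top [[-0.00944861 -0.99940193  0.03326413]
 [-0.99581189  0.00637907 -0.09120298]
 [ 0.09093624 -0.03398656 -0.9952766 ]] [-0.02304256  0.61229406  0.99420267]
```

View pics/scene0.png

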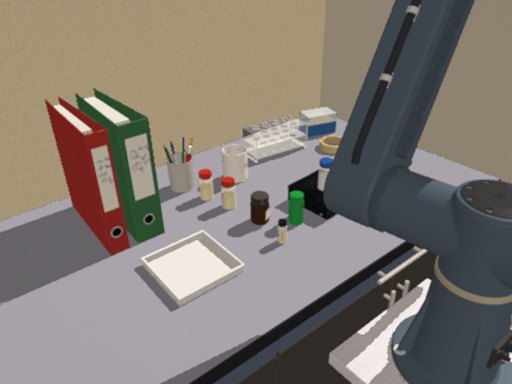

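View pics/top0.png

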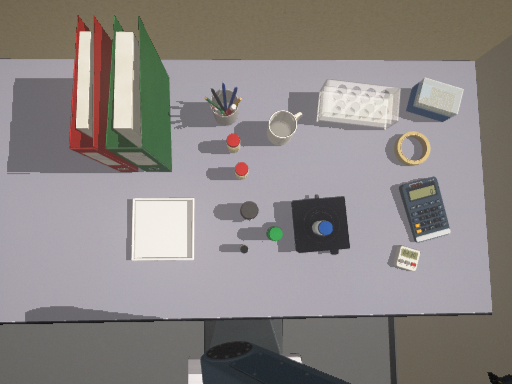

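The top view shows the blue cap at (325,228) on the stirrer, the near red cap at (242,170), a far red look-alike at (233,142), green at (275,234), the jar at (249,211), the oil vial at (244,249) and the tray at (163,229).

```bash
cat > h.py <<'E'
import numpy as np,cv2,pickle
def world(c,u,v,z=None):
    K,R,t=c['K'],c['R'],c['t']
    r=np.linalg.inv(K)@np.array([u,v,1.]); C=-R.T@t; d=R.T@r
    if z is None:
        return C+d*c['depth'][int(round(v)),int(round(u))]
    return C+d*(z-C[2])/d[2]
def cloud(c):
    v,u=np.mgrid[0:384,0:512]; D=c['depth'].astype(float)
    P=np.stack([u,v,np.ones_like(u)],-1)@np.linalg.inv(c['K']).T*D[...,None]
    return (P-c['t'])@c['R'], D>0
E
python3 - <<'E'
from h import *
for n in('top','scene'):
    c=pickle.load(open(n+'0.pkl','rb')); W,ok=cloud(c)
    hsv=cv2.cvtColor(c['img'],cv2.COLOR_BGR2HSV); h,s,_=cv2.split(hsv)
    for name,m in dict(red=((h<6)|(h>174))&(s>180),blue=(h>100)&(h<125)&(s>170),green=(h>50)&(h<80)&(s>170)).items():
        nn,l,st,ce=cv2.connectedComponentsWithStats((m&ok).astype(np.uint8))
        for i in range(1,nn):
            if st[i,4]<25 or st[i,4]>600: continue
            P=W[l==i]; zt=np.percentile(P[:,2],90); T=P[P[:,2]>zt-.006]
            print(n,name,ce[i].round(1),st[i],'ztop',zt.round(4),'mean',T.mean(0).round(4),'bbox',((T.max(0)+T.min(0))/2).round(4),np.ptp(T,axis=0).round(3))
    if n=='top':
        for nm,box,lo,hi in (('plate',(285,190,360,262),.045,.058),('tray',(125,190,203,267),.017,.03),('traybase',(125,190,203,267),.002,.008),('jar',(238,198,262,224),.07,.09),('oil',(236,242,252,258),.05,.075)):
            m=np.zeros(ok.shape,bool); m[box[1]:box[3],box[0]:box[2]]=1
            m&=ok&(W[...,2]>lo)&(W[...,2]<hi); P=W[m]
            r=cv2.minAreaRect(P[:,:2].astype(np.float32))
            print(nm,len(P),r,np.median(P[:,2]))
E
```

```text
plate 2473 ((0.5220414400100708, -0.216699481010437), (0.14616622030735016, 0.14683623611927032), 4.367527961730957) 0.05060591743049777
tray 541 ((0.5126597881317139, 0.22681543231010437), (0.1743512749671936, 0.17372824251651764), 89.684814453125) 0.021425557218533776
traybase 2711 ((0.5152041912078857, 0.22750766575336456), (0.2206239104270935, 0.21729572117328644), 89.6482925415039) 0.003910137732455582
jar 232 ((0.5621197819709778, -0.016139427199959755), (0.04373636841773987, 0.0438702255487442), 44.232826232910156) 0.07965484979696155
oil 51 ((0.45738205313682556, -0.0007458683103322983), (0.018947727978229523, 0.018796483054757118), 88.99626159667969) 0.06190463675155625
scene red [204.8 173.9] [200 170  11   9  83] ztop 0.088 mean [0.745  0.0328 0.0861] bbox [0.7474 0.0312 0.0857] [0.027 0.027 0.007]
scene red [227.4 181.7] [222 177  12  10  99] ztop 0.0883 mean [0.6675 0.0108 0.0864] bbox [0.6689 0.0095 0.0863] [0.03  0.033 0.008]
scene blue [321.3 129. ] [309 123  26  13 210] ztop 0.0356 mean [ 0.8431 -0.5483  0.0342] bbox [ 0.8437 -0.5465  0.0353] [0.038 0.098 0.011]
scene blue [326.1 162.1] [321 158  11   9  72] ztop 0.1385 mean [ 0.5067 -0.2014  0.137 ] bbox [ 0.5077 -0.2008  0.1362] [0.028 0.03  0.007]
scene green [296.  206.5] [289 190  16  35 444] ztop 0.0865 mean [ 0.4946 -0.0806  0.086 ] bbox [ 0.4962 -0.0826  0.0851] [0.035 0.037 0.008]
```

```bash
python3 - <<'E'
import cv2
i=cv2.imread('pics/top0.png')[180:270,210:370]; cv2.imwrite('pics/z0.png',cv2.resize(i,None,fx=5,fy=5,interpolation=cv2.INTER_CUBIC))
E
```

```text
(no output)
```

View pics/z0.png

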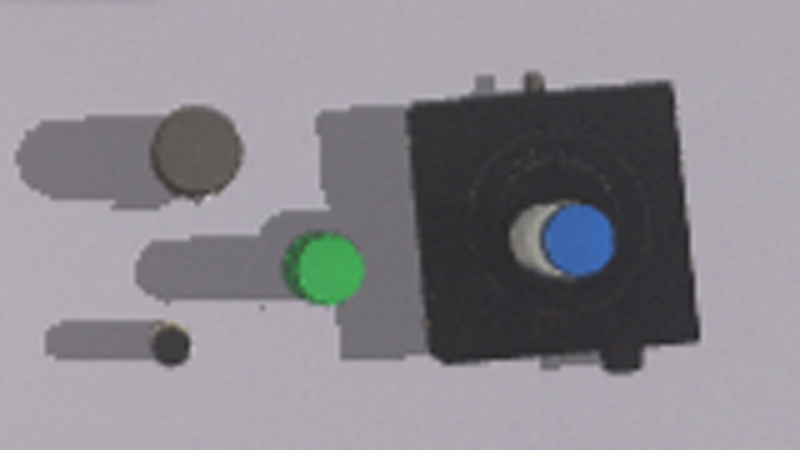

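```bash
python3 - <<'E'
from h import *
c=pickle.load(open('top0.pkl','rb')); W,ok=cloud(c)
print('cam',-c['R'].T@c['t'])
for nm,(u,v),z in (('blue',(325,228),.137),('red',(242,170),.086),('red2',(233,142),.086),('green',(275,234),.086),('jar',(249,211),.08),('oil',(244,249),.063)):
    m=np.zeros(ok.shape,bool); m[v-12:v+13,u-12:u+13]=1
    m&=ok&(abs(W[...,2]-z)<.008); P=W[m]; vv,uu=np.nonzero(m)
    cu,cv_=(uu.min()+uu.max())/2,(vv.min()+vv.max())/2
    print(nm,len(P),P.mean(0).round(4),((P.max(0)+P.min(0))/2).round(4),np.ptp(P,axis=0).round(3),world(c,cu,cv_,z).round(4), cv2.minEnclosingCircle(P[:,:2].astype(np.float32)))
E
```

```text
cam [0.51910293 0.00685488 1.04611619]
blue 165 [ 0.5126 -0.2075  0.1362] [ 0.5124 -0.2079  0.1346] [0.033 0.035 0.011] [ 0.5124 -0.2068  0.137 ] ((0.5128761529922485, -0.20843559503555298), 0.018127242103219032)
red 143 [0.6734 0.0045 0.0853] [0.6733 0.0046 0.0842] [0.035 0.033 0.011] [0.6724 0.0046 0.086 ] ((0.6737650632858276, 0.0042309751734137535), 0.018254457041621208)
red2 144 [0.7516 0.0264 0.0853] [0.7522 0.0272 0.0846] [0.036 0.035 0.012] [0.7519 0.0272 0.086 ] ((0.7524422407150269, 0.02671097218990326), 0.01828479766845703)
green 147 [ 0.4975 -0.086   0.0854] [ 0.4974 -0.0859  0.0859] [0.035 0.035 0.009] [ 0.4974 -0.0859  0.086 ] ((0.4974081218242645, -0.08599413931369781), 0.017949452623724937)
jar 231 [ 0.5625 -0.0162  0.0797] [ 0.5635 -0.0162  0.0801] [0.043 0.043 0.009] [ 0.5634 -0.0161  0.08  ] ((0.5624923706054688, -0.01615440845489502), 0.023248009383678436)
oil 50 [ 0.4572 -0.001   0.062 ] [ 0.4574 -0.0007  0.0611] [0.019 0.019 0.008] [ 0.4575 -0.0007  0.063 ] ((0.45733293890953064, -0.0007420070469379425), 0.010442688129842281)
```

```bash
cat > go.py <<'E'
import sys
from h import *
from scipy.spatial.transform import Rotation as Ro
from rig import telemetry
o=telemetry.get_obs(); R=Ro.from_quat(o['tool_rot'])
def to(p,yaw=0):
    # yaw: heading of tool x in world, tool down
    T=Ro.from_euler('z',yaw,degrees=True)*Ro.from_quat([1,0,0,0])
    d=R.inv().apply(np.array(p)-o['position']); r=(R.inv()*T).as_rotvec(degrees=True)
    print('d mm',(d*1000).round(1),'rot',r.round(2))
print('t',round(o['time'],2),'p',o['position'].round(4),'F',np.round(o['ft_force'],1),'w',round(o['grip_width'],4),'q',np.round(o['q'],2))
a=list(map(float,sys.argv[1:]))
to(a[:3],a[3] if len(a)>3 else 0)
E
python3 go.py .512 -.206 .26
```

```text
t 0.1 p [ 0.1887 -0.5952  0.2407] F [-0.3 -0.2  0.8] w 0.0871 q [-1.44  0.53  1.43 -0.    1.18 -0.18]
d mm [ 425.8 -273.4  -18.6] rot [-0.12 -0.   17.58]
```

Request:
{"name": "step_arm", "arguments": {
  "targets": [
    {"dx": 0.04, "dy": -0.026, "dz": -0.01, "rz": 3},
    {"dx": 0.085, "dy": -0.055, "dz": -0.02, "rz": 7},
    {"dx": 0.13, "dy": -0.083, "dz": -0.02, "rz": 11},
    {"dx": 0.175, "dy": -0.112, "dz": -0.02, "rz": 15},
    {"dx": 0.22, "dy": -0.141, "dz": -0.02, "rz": 17.6}
  ],
  "gripper": 1,
  "force": 15
}}

```text
invalid input
```

```bash
python3 go.py .512 -.206 .26
```

```text
t 0.1 p [ 0.1887 -0.5952  0.2407] F [-0.3 -0.2  0.8] w 0.0871 q [-1.44  0.53  1.43 -0.    1.18 -0.18]
d mm [ 425.8 -273.4  -18.6] rot [-0.12 -0.   17.58]
```

Request:
{"name": "step_arm", "arguments": {
  "targets": [
    {"dx": 0.04, "dy": -0.026, "dz": -0.01, "rx": 0, "ry": 0, "rz": 3},
    {"dx": 0.085, "dy": -0.055, "dz": -0.02, "rx": 0, "ry": 0, "rz": 7},
    {"dx": 0.13, "dy": -0.083, "dz": -0.02, "rx": 0, "ry": 0, "rz": 11},
    {"dx": 0.175, "dy": -0.112, "dz": -0.02, "rx": 0, "ry": 0, "rz": 15},
    {"dx": 0.22, "dy": -0.141, "dz": -0.02, "rx": 0, "ry": 0, "rz": 17.6}
  ],
  "gripper": 1,
  "force": 15
}}

```text
time: 0.72
position: [0.3566, -0.3927, 0.2608]
tool_rot: [1.0, -0.001, -0.0, -0.001]
ft_force: [0.4, 0.2, 0.9]
grip_width: 0.0871
```

```bash
python3 go.py .512 -.206 .26
```

```text
t 0.72 p [ 0.3566 -0.3927  0.2608] F [0.4 0.2 0.9] w 0.0871 q [-1.04  0.38  1.64  0.    1.12  0.53]
d mm [ 154.9 -187.1    1.2] rot [-0.14  0.02 -0.14]
```

Request:
{"name": "step_arm", "arguments": {
  "targets": [
    {"dx": 0.03, "dy": -0.036, "dz": 0, "rx": 0, "ry": 0, "rz": 0},
    {"dx": 0.064, "dy": -0.077, "dz": 0, "rx": 0, "ry": 0, "rz": 0},
    {"dx": 0.098, "dy": -0.118, "dz": 0, "rx": 0, "ry": 0, "rz": 0},
    {"dx": 0.13, "dy": -0.157, "dz": 0, "rx": 0, "ry": 0, "rz": 0},
    {"dx": 0.155, "dy": -0.187, "dz": 0, "rx": 0, "ry": 0, "rz": 0}
  ]
}}

```text
time: 1.35
position: [0.5129, -0.2041, 0.2608]
tool_rot: [1.0, -0.001, -0.001, -0.002]
ft_force: [0.2, 0.0, 0.3]
grip_width: 0.087
```

```bash
python3 go.py .512 -.206 .102; python3 - <<'E'
from rig import viewer
import cv2,pickle
from h import *
c=viewer.camera('wrist'); cv2.imwrite('pics/w1.png',c['img']); pickle.dump(c,open('w1.pkl','wb'))
K,R,t=c['K'],c['R'],c['t']
for p in ((.512,-.206,.137),(.522,-.2167,.051)):
    x=K@(R@np.array(p)+t); print(x[:2]/x[2])
E
```

```text
t 1.35 p [ 0.5129 -0.2041  0.2608] F [0.2 0.  0.3] w 0.087 q [-0.58  0.41  1.59  0.    1.14  0.99]
d mm [ -0.7   2.3 158.8] rot [-0.17  0.06 -0.07]
[257.90891182 188.51052776]
[266.4221942  159.73870761]
```

View pics/w1.png

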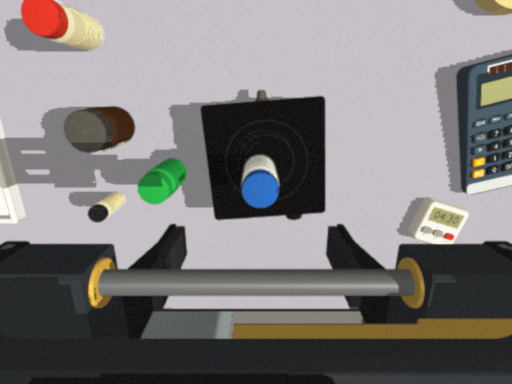

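The wrist view shows the blue cap centred at about (260,189), against a predicted (258,188). The rings are centred at about (266,158), against (266,160). I'll refine both with depth.

```bash
python3 - <<'E'
from h import *
c=pickle.load(open('w1.pkl','rb')); W,ok=cloud(c); w=(W[...,2])
m=ok&(abs(w-.137)<.006); m[:150]=0;m[215:]=0;m[:,:230]=0;m[:,290:]=0
P=W[m]; print(len(P),cv2.minEnclosingCircle(P[:,:2].astype(np.float32)),P[:,2].mean())
m=ok&(abs(w-.051)<.005); m[:85]=0;m[225:]=0;m[:,:190]=0;m[:,335:]=0
P=W[m]; print(len(P),cv2.minAreaRect(P[:,:2].astype(np.float32)),P[:,2].mean())
E
```

```text
1084 ((0.5096636414527893, -0.2083139568567276), 0.018400607630610466) 0.1369335664245248
12026 ((0.5185760259628296, -0.2165398895740509), (0.1461462676525116, 0.14592386782169342), 4.278432846069336) 0.051274861188350465
```

Request:
{"name": "step_arm", "arguments": {
  "targets": [
    {"dx": -0.002, "dy": 0.0035, "dz": 0.03, "rx": 0, "ry": 0, "rz": 0},
    {"dx": -0.002, "dy": 0.0035, "dz": 0.07, "rx": 0, "ry": 0, "rz": 0},
    {"dx": -0.002, "dy": 0.0035, "dz": 0.11, "rx": 0, "ry": 0, "rz": 0},
    {"dx": -0.002, "dy": 0.0035, "dz": 0.14, "rx": 0, "ry": 0, "rz": 0},
    {"dx": -0.002, "dy": 0.0035, "dz": 0.158, "rx": 0, "ry": 0, "rz": 0}
  ]
}}

```text
time: 2.02
position: [0.5125, -0.203, 0.1008]
tool_rot: [1.0, 0.0, -0.0, -0.004]
ft_force: [-0.1, 0.6, 0.1]
grip_width: 0.087
```

Request:
{"name": "step_arm", "arguments": {
  "targets": [
    {"dx": 0, "dy": 0, "dz": 0, "rx": 0, "ry": 0, "rz": 0},
    {"dx": 0, "dy": 0, "dz": 0, "rx": 0, "ry": 0, "rz": 0},
    {"dx": 0, "dy": 0, "dz": 0, "rx": 0, "ry": 0, "rz": 0},
    {"dx": 0, "dy": 0, "dz": 0, "rx": 0, "ry": 0, "rz": 0},
    {"dx": 0, "dy": 0, "dz": 0, "rx": 0, "ry": 0, "rz": 0}
  ],
  "gripper": 0,
  "force": 15
}}

```text
time: 2.65
position: [0.5127, -0.2032, 0.1014]
tool_rot: [1.0, 0.0, -0.0, -0.003]
ft_force: [0.7, -0.9, 0.9]
grip_width: 0.0452
```

```bash
python3 go.py .512 -.206 .25
```

```text
t 2.65 p [ 0.5127 -0.2032  0.1014] F [ 0.7 -0.9  0.9] w 0.0452 q [-0.58  0.63  1.73  0.01  0.78  0.98]
d mm [  -0.7    1.8 -148.6] rot [-0.4   0.    0.05]
```

Request:
{"name": "step_arm", "arguments": {
  "targets": [
    {"dx": 0, "dy": 0, "dz": 0, "rx": 0, "ry": 0, "rz": 0},
    {"dx": 0, "dy": 0, "dz": 0, "rx": 0, "ry": 0, "rz": 0},
    {"dx": 0, "dy": 0, "dz": 0, "rx": 0, "ry": 0, "rz": 0},
    {"dx": 0, "dy": 0, "dz": 0, "rx": 0, "ry": 0, "rz": 0},
    {"dx": 0, "dy": 0, "dz": 0, "rx": 0, "ry": 0, "rz": 0}
  ]
}}

```text
time: 3.28
position: [0.5128, -0.2032, 0.1015]
tool_rot: [1.0, 0.0, 0.0, -0.003]
ft_force: [-0.3, -0.5, 2.1]
grip_width: 0.0395
```

Gripped, with a width of 39.5 mm. Now lift slowly.

Request:
{"name": "step_arm", "arguments": {
  "targets": [
    {"dx": 0, "dy": 0, "dz": -0.015, "rx": 0, "ry": 0, "rz": 0},
    {"dx": 0, "dy": 0, "dz": -0.04, "rx": 0, "ry": 0, "rz": 0},
    {"dx": 0, "dy": 0, "dz": -0.075, "rx": 0, "ry": 0, "rz": 0},
    {"dx": 0, "dy": 0, "dz": -0.11, "rx": 0, "ry": 0, "rz": 0},
    {"dx": 0, "dy": 0, "dz": -0.14, "rx": -0.4, "ry": 0, "rz": 0}
  ]
}}

```text
time: 3.9
position: [0.5128, -0.2043, 0.2438]
tool_rot: [1.0, 0.0, 0.001, 0.001]
ft_force: [0.6, -0.2, 0.7]
grip_width: 0.0397
```

```bash
python3 go.py .505 .22 .24; python3 - <<'E'
from rig import viewer
import cv2
c=viewer.camera('scene'); cv2.imwrite('pics/s2.png',c['img'])
E
```

```text
t 3.9 p [ 0.5128 -0.2043  0.2438] F [ 0.6 -0.2  0.7] w 0.0397 q [-0.58  0.43  1.62 -0.    1.1   0.99]
d mm [  -7.5 -424.3    3.2] rot [ 0.07 -0.09  0.04]
```

View pics/s2.png

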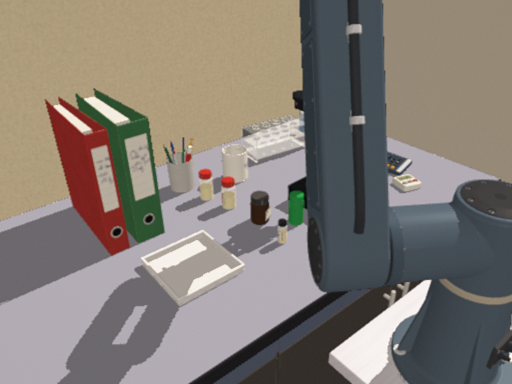

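The arm hides the gripper in this view, but the width still shows a held vial. I'll carry it over to the tray.

Request:
{"name": "step_arm", "arguments": {
  "targets": [
    {"dx": 0, "dy": -0.025, "dz": 0, "rx": 0, "ry": 0, "rz": 0},
    {"dx": -0.002, "dy": -0.065, "dz": 0, "rx": 0, "ry": 0, "rz": 0},
    {"dx": -0.004, "dy": -0.105, "dz": 0, "rx": 0, "ry": 0, "rz": 0},
    {"dx": -0.006, "dy": -0.145, "dz": 0, "rx": 0, "ry": 0, "rz": 0},
    {"dx": -0.007, "dy": -0.185, "dz": 0, "rx": 0, "ry": 0, "rz": 0}
  ]
}}

```text
time: 4.58
position: [0.5072, -0.019, 0.2469]
tool_rot: [1.0, 0.0, 0.004, 0.003]
ft_force: [0.3, 0.1, -0.2]
grip_width: 0.0394
```

Request:
{"name": "step_arm", "arguments": {
  "targets": [
    {"dx": 0, "dy": -0.045, "dz": 0, "rx": 0, "ry": 0, "rz": 0},
    {"dx": 0, "dy": -0.09, "dz": 0, "rx": 0, "ry": 0, "rz": 0},
    {"dx": 0, "dy": -0.135, "dz": 0, "rx": 0, "ry": 0, "rz": 0},
    {"dx": 0, "dy": -0.18, "dz": 0, "rx": 0, "ry": 0, "rz": 0},
    {"dx": 0, "dy": -0.21, "dz": 0, "rx": 0, "ry": 0, "rz": 0}
  ]
}}

```text
time: 5.2
position: [0.5065, 0.1929, 0.246]
tool_rot: [1.0, 0.001, 0.004, 0.003]
ft_force: [0.3, -0.5, -0.5]
grip_width: 0.0397
```

```bash
python3 go.py .505 .22 .06; python3 - <<'E'
from rig import viewer
import cv2
c=viewer.camera('scene'); cv2.imwrite('pics/s3.png',c['img'])
E
```

```text
t 5.2 p [0.5065 0.1929 0.246 ] F [ 0.3 -0.5 -0.5] w 0.0397 q [ 0.16  0.41  1.64 -0.01  1.09  1.73]
d mm [ -3.  -28.1 185.9] rot [ 0.29 -0.48  0.13]
```

View pics/s3.png

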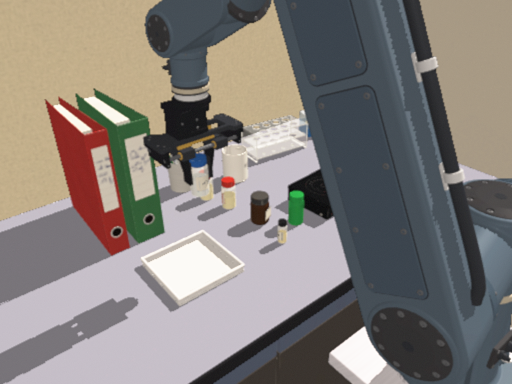

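The blue vial hangs upright in the jaws at (200,172). Lowering in stages.

Request:
{"name": "step_arm", "arguments": {
  "targets": [
    {"dx": -0.001, "dy": -0.012, "dz": 0.02, "rx": 0.3, "ry": -0.5, "rz": 0},
    {"dx": -0.002, "dy": -0.024, "dz": 0.05, "rx": 0.3, "ry": -0.5, "rz": 0},
    {"dx": -0.003, "dy": -0.028, "dz": 0.09, "rx": 0.3, "ry": -0.5, "rz": 0},
    {"dx": -0.003, "dy": -0.028, "dz": 0.13, "rx": 0.3, "ry": -0.5, "rz": 0},
    {"dx": -0.003, "dy": -0.028, "dz": 0.155, "rx": 0.3, "ry": -0.5, "rz": 0}
  ]
}}

```text
time: 5.88
position: [0.503, 0.2225, 0.0879]
tool_rot: [1.0, 0.001, -0.002, -0.001]
ft_force: [-0.0, -0.5, -0.5]
grip_width: 0.0395
```

```bash
python3 go.py .505 .22 .0555
```

```text
t 5.88 p [0.503  0.2225 0.0879] F [-0.  -0.5 -0.5] w 0.0395 q [0.21 0.66 1.74 0.   0.75 1.78]
d mm [ 2.1  2.6 32.4] rot [-0.13  0.26  0.14]
```

Request:
{"name": "step_arm", "arguments": {
  "targets": [
    {"dx": 0, "dy": 0, "dz": 0.01, "rx": 0, "ry": 0.2, "rz": 0},
    {"dx": 0, "dy": 0, "dz": 0.02, "rx": 0, "ry": 0.2, "rz": 0},
    {"dx": 0, "dy": 0, "dz": 0.026, "rx": 0, "ry": 0.2, "rz": 0},
    {"dx": 0, "dy": 0, "dz": 0.029, "rx": 0, "ry": 0.2, "rz": 0},
    {"dx": 0, "dy": 0, "dz": 0.03, "rx": 0, "ry": 0.2, "rz": 0}
  ]
}}

```text
time: 6.5
position: [0.5033, 0.2227, 0.0583]
tool_rot: [1.0, 0.001, 0.0, -0.001]
ft_force: [-0.3, 0.6, 0.0]
grip_width: 0.0396
```

```bash
python3 go.py .503 .2225 .0545; python3 - <<'E'
from rig import viewer
import cv2
c=viewer.camera('scene'); cv2.imwrite('pics/s4.png',cv2.resize(c['img'][190:340,90:310],None,fx=3.5,fy=3.5))
E
```

```text
t 6.5 p [0.5033 0.2227 0.0583] F [-0.3  0.6  0. ] w 0.0396 q [0.21 0.71 1.76 0.   0.68 1.78]
d mm [-0.3  0.2  3.8] rot [-0.14 -0.    0.14]
```

View pics/s4.png

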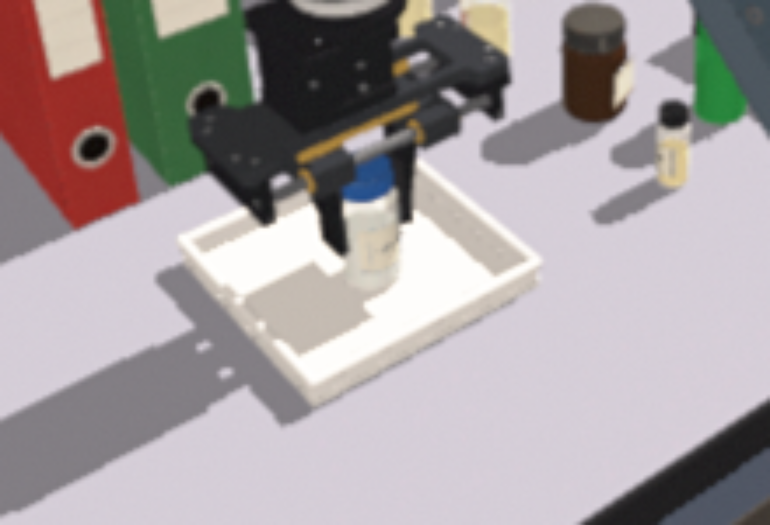

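The vial is inside the tray and just above the floor, with no contact force yet.

Request:
{"name": "step_arm", "arguments": {
  "targets": [
    {"dx": 0, "dy": 0, "dz": 0.001, "rx": 0, "ry": 0, "rz": 0},
    {"dx": 0, "dy": 0, "dz": 0.002, "rx": 0, "ry": 0, "rz": 0},
    {"dx": 0, "dy": 0, "dz": 0.003, "rx": 0, "ry": 0, "rz": 0},
    {"dx": 0, "dy": 0, "dz": 0.004, "rx": 0, "ry": 0, "rz": 0},
    {"dx": 0, "dy": 0, "dz": 0.004, "rx": 0, "ry": 0, "rz": 0}
  ]
}}

```text
time: 7.18
position: [0.5032, 0.2227, 0.0547]
tool_rot: [1.0, 0.001, 0.0, -0.001]
ft_force: [-0.4, -1.4, 4.7]
grip_width: 0.0394
```

Contact (4.7 N upward). Releasing.

Request:
{"name": "step_arm", "arguments": {
  "targets": [
    {"dx": 0, "dy": 0, "dz": 0, "rx": 0, "ry": 0, "rz": 0},
    {"dx": 0, "dy": 0, "dz": 0, "rx": 0, "ry": 0, "rz": 0},
    {"dx": 0, "dy": 0, "dz": 0, "rx": 0, "ry": 0, "rz": 0},
    {"dx": 0, "dy": 0, "dz": 0, "rx": 0, "ry": 0, "rz": 0},
    {"dx": 0, "dy": 0, "dz": 0, "rx": 0, "ry": 0, "rz": 0}
  ],
  "gripper": 1
}}

```text
time: 7.8
position: [0.5032, 0.2227, 0.0546]
tool_rot: [1.0, 0.001, 0.0, -0.001]
ft_force: [-0.0, -0.2, 0.7]
grip_width: 0.0813
```

Request:
{"name": "step_arm", "arguments": {
  "targets": [
    {"dx": 0, "dy": 0, "dz": 0, "rx": 0, "ry": 0, "rz": 0},
    {"dx": 0, "dy": 0, "dz": 0, "rx": 0, "ry": 0, "rz": 0},
    {"dx": 0, "dy": 0, "dz": -0.02, "rx": 0, "ry": 0, "rz": 0},
    {"dx": 0, "dy": 0, "dz": -0.05, "rx": 0, "ry": 0, "rz": 0},
    {"dx": 0, "dy": 0, "dz": -0.09, "rx": 0, "ry": 0, "rz": 0}
  ]
}}

```text
time: 8.43
position: [0.5024, 0.2223, 0.1447]
tool_rot: [1.0, 0.001, -0.001, -0.001]
ft_force: [0.4, -0.4, -0.1]
grip_width: 0.0875
```

Request:
{"name": "step_arm", "arguments": {
  "targets": [
    {"dx": 0, "dy": 0, "dz": -0.03, "rx": 0, "ry": 0, "rz": 0},
    {"dx": 0, "dy": 0, "dz": -0.07, "rx": 0, "ry": 0, "rz": 0},
    {"dx": 0, "dy": 0, "dz": -0.1, "rx": 0, "ry": 0, "rz": 0},
    {"dx": 0, "dy": 0, "dz": -0.1, "rx": 0, "ry": 0, "rz": 0},
    {"dx": 0, "dy": 0, "dz": -0.1, "rx": 0, "ry": 0, "rz": 0}
  ]
}}

```text
time: 9.05
position: [0.5018, 0.2219, 0.2438]
tool_rot: [1.0, 0.001, -0.002, -0.001]
ft_force: [-0.4, 0.2, 0.4]
grip_width: 0.0871
```

```bash
python3 go.py .673 .005 .24; python3 - <<'E'
from rig import viewer
import cv2
c=viewer.camera('scene'); d=viewer.camera('top'); cv2.imwrite('pics/s5.png',cv2.hconcat([cv2.resize(c['img'],(400,300)),cv2.resize(d['img'],(400,300))]))
E
```

```text
t 9.05 p [0.5018 0.2219 0.2438] F [-0.4  0.2  0.4] w 0.0871 q [0.21 0.42 1.62 0.   1.1  1.78]
d mm [170.7 217.3   2.8] rot [-0.09  0.24  0.14]
```

View pics/s5.png

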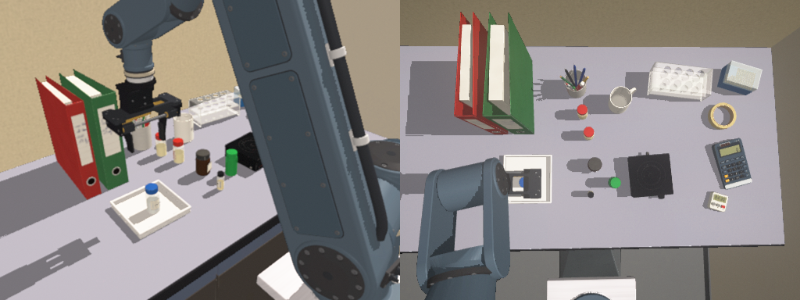

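The blue vial stands upright in the tray (left picture, (152,198)). Next, the near red vial.

Request:
{"name": "step_arm", "arguments": {
  "targets": [
    {"dx": 0.02, "dy": 0.035, "dz": 0, "rx": 0, "ry": 0, "rz": 0},
    {"dx": 0.053, "dy": 0.075, "dz": 0, "rx": 0, "ry": 0, "rz": 0},
    {"dx": 0.09, "dy": 0.12, "dz": 0, "rx": 0, "ry": 0, "rz": 0},
    {"dx": 0.125, "dy": 0.165, "dz": 0, "rx": 0, "ry": 0, "rz": 0},
    {"dx": 0.15, "dy": 0.205, "dz": 0, "rx": 0, "ry": 0, "rz": 0}
  ]
}}

```text
time: 9.78
position: [0.6528, 0.0153, 0.24]
tool_rot: [1.0, 0.001, -0.004, -0.001]
ft_force: [-0.4, 0.8, 0.1]
grip_width: 0.0868
```

```bash
python3 go.py .673 .005 .052; cat > red.py <<'E'
from rig import viewer
from h import *
c=viewer.camera('wrist'); cv2.imwrite('pics/w6.png',c['img']); W,ok=cloud(c)
K,R,t=c['K'],c['R'],c['t']
for p in ((.673,.005,.086),(.752,.027,.086)):
    x=K@(R@np.array(p)+t); print(x[:2]/x[2])
m=ok&(abs(W[...,2]-.086)<.005)&(np.hypot(W[...,0]-.673,W[...,1]-.005)<.035)
P=W[m]; print(len(P),cv2.minEnclosingCircle(P[:,:2].astype(np.float32)))
E
python3 red.py
```

```text
t 9.78 p [0.6528 0.0153 0.24  ] F [-0.4  0.8  0.1] w 0.0868 q [-0.15  0.57  1.35  0.    1.23  1.42]
d mm [ 21.7  10.6 187.8] rot [-0.09  0.47  0.09]
[265.83378402 159.38500609]
[243.72600514  77.64827271]
938 ((0.6707669496536255, 0.004264635965228081), 0.018340909853577614)
```

View pics/w6.png

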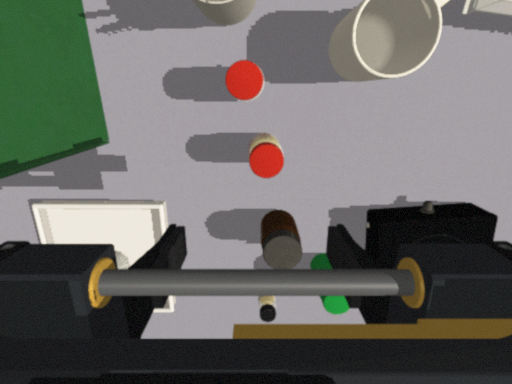

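The near red cap sits at (266,160), as predicted. The look-alike is at (244,80).

Request:
{"name": "step_arm", "arguments": {
  "targets": [
    {"dx": 0.01, "dy": 0.006, "dz": 0.02, "rx": 0, "ry": 0.4, "rz": 0},
    {"dx": 0.02, "dy": 0.011, "dz": 0.05, "rx": 0, "ry": 0.4, "rz": 0},
    {"dx": 0.02, "dy": 0.011, "dz": 0.08, "rx": 0, "ry": 0.4, "rz": 0},
    {"dx": 0.02, "dy": 0.011, "dz": 0.095, "rx": 0, "ry": 0.4, "rz": 0},
    {"dx": 0.02, "dy": 0.011, "dz": 0.095, "rx": 0, "ry": 0.4, "rz": 0}
  ]
}}

```text
time: 10.45
position: [0.6748, -0.0017, 0.1429]
tool_rot: [1.0, -0.001, -0.0, 0.001]
ft_force: [0.2, 0.9, 0.1]
grip_width: 0.0872
```

```bash
python3 go.py .672 .0045 .052
```

```text
t 10.45 p [ 0.6748 -0.0017  0.1429] F [0.2 0.9 0.1] w 0.0872 q [-0.17  0.71  1.38 -0.    1.06  1.41]
d mm [-2.7 -6.4 90.9] rot [ 0.15  0.03 -0.12]
```

Request:
{"name": "step_arm", "arguments": {
  "targets": [
    {"dx": -0.0025, "dy": -0.006, "dz": 0.005, "rx": 0, "ry": 0, "rz": 0},
    {"dx": -0.0025, "dy": -0.006, "dz": 0.03, "rx": 0, "ry": 0, "rz": 0},
    {"dx": -0.0025, "dy": -0.006, "dz": 0.06, "rx": 0, "ry": 0, "rz": 0},
    {"dx": -0.0025, "dy": -0.006, "dz": 0.08, "rx": 0, "ry": 0, "rz": 0},
    {"dx": -0.0025, "dy": -0.006, "dz": 0.09, "rx": 0, "ry": 0, "rz": 0}
  ]
}}

```text
time: 11.08
position: [0.672, 0.0044, 0.0523]
tool_rot: [1.0, -0.001, -0.001, 0.001]
ft_force: [-0.5, 0.2, -0.2]
grip_width: 0.0869
```

```bash
python3 go.py .672 .0045 .052
```

```text
t 11.07 p [0.672  0.0044 0.0523] F [-0.5  0.2 -0.2] w 0.0869 q [-0.16  0.82  1.43 -0.    0.89  1.42]
d mm [-0.  -0.1  0.3] rot [ 0.14  0.06 -0.1 ]
```

Request:
{"name": "step_arm", "arguments": {
  "targets": [
    {"dx": 0, "dy": 0, "dz": 0, "rx": 0, "ry": 0, "rz": 0},
    {"dx": 0, "dy": 0, "dz": 0, "rx": 0, "ry": 0, "rz": 0},
    {"dx": 0, "dy": 0, "dz": 0, "rx": 0, "ry": 0, "rz": 0},
    {"dx": 0, "dy": 0, "dz": 0, "rx": 0, "ry": 0, "rz": 0},
    {"dx": 0, "dy": 0, "dz": 0, "rx": 0, "ry": 0, "rz": 0}
  ],
  "gripper": 0,
  "force": 15
}}

```text
time: 11.7
position: [0.6721, 0.0044, 0.0526]
tool_rot: [1.0, -0.001, -0.0, 0.001]
ft_force: [0.4, -0.4, -0.1]
grip_width: 0.0452
```

Request:
{"name": "step_arm", "arguments": {
  "targets": [
    {"dx": 0, "dy": 0, "dz": 0, "rx": 0, "ry": 0, "rz": 0},
    {"dx": 0, "dy": 0, "dz": 0, "rx": 0, "ry": 0, "rz": 0},
    {"dx": 0, "dy": 0, "dz": 0, "rx": 0, "ry": 0, "rz": 0},
    {"dx": 0, "dy": 0, "dz": 0, "rx": 0, "ry": 0, "rz": 0},
    {"dx": 0, "dy": 0, "dz": 0, "rx": 0, "ry": 0, "rz": 0}
  ]
}}

```text
time: 12.32
position: [0.6721, 0.0044, 0.0526]
tool_rot: [1.0, -0.001, -0.0, 0.001]
ft_force: [-0.9, 0.2, -0.1]
grip_width: 0.0397
```

Request:
{"name": "step_arm", "arguments": {
  "targets": [
    {"dx": 0, "dy": 0, "dz": -0.015, "rx": 0, "ry": 0, "rz": 0},
    {"dx": 0, "dy": 0, "dz": -0.045, "rx": 0, "ry": 0, "rz": 0},
    {"dx": 0, "dy": 0, "dz": -0.085, "rx": 0, "ry": 0, "rz": 0},
    {"dx": 0, "dy": 0, "dz": -0.125, "rx": 0, "ry": 0, "rz": 0},
    {"dx": 0, "dy": 0, "dz": -0.165, "rx": 0, "ry": 0, "rz": 0}
  ]
}}

```text
time: 12.95
position: [0.6722, 0.0048, 0.22]
tool_rot: [1.0, -0.001, 0.0, 0.001]
ft_force: [-0.1, -0.0, -0.9]
grip_width: 0.0396
```

```bash
python3 go.py .520 -.2165 .24
```

```text
t 12.95 p [0.6722 0.0048 0.22  ] F [-0.1 -0.  -0.9] w 0.0396 q [-0.16  0.61  1.33 -0.    1.2   1.42]
d mm [-151.8  221.7  -19.5] rot [ 0.16 -0.02 -0.1 ]
```

Request:
{"name": "step_arm", "arguments": {
  "targets": [
    {"dx": -0.015, "dy": 0.022, "dz": -0.01, "rx": 0, "ry": 0, "rz": 0},
    {"dx": -0.045, "dy": 0.065, "dz": -0.02, "rx": 0, "ry": 0, "rz": 0},
    {"dx": -0.075, "dy": 0.109, "dz": -0.02, "rx": 0, "ry": 0, "rz": 0},
    {"dx": -0.105, "dy": 0.153, "dz": -0.02, "rx": 0, "ry": 0, "rz": 0},
    {"dx": -0.13, "dy": 0.19, "dz": -0.02, "rx": 0, "ry": 0, "rz": 0}
  ]
}}

```text
time: 13.58
position: [0.5386, -0.1868, 0.2398]
tool_rot: [1.0, -0.002, -0.001, 0.001]
ft_force: [0.1, -0.4, -0.6]
grip_width: 0.0394
```

```bash
python3 go.py .520 -.2165 .14;  python3 - <<'E'
from rig import viewer
from h import *
c=viewer.camera('wrist'); cv2.imwrite('pics/w7.png',c['img']); W,ok=cloud(c)
m=ok&(abs(W[...,2]-.051)<.005)&(np.hypot(W[...,0]-.52,W[...,1]+.2165)<.12)
P=W[m]; print(len(P),cv2.minAreaRect(P[:,:2].astype(np.float32)))
E
```

```text
t 13.57 p [ 0.5386 -0.1868  0.2398] F [ 0.1 -0.4 -0.6] w 0.0394 q [-0.53  0.46  1.57 -0.    1.11  1.05]
d mm [-18.3  29.6  99.9] rot [ 0.13  0.12 -0.17]
11449 ((0.5172089338302612, -0.19323676824569702), (0.1458343118429184, 0.19309616088867188), 4.24540901184082)
```

View pics/w7.png

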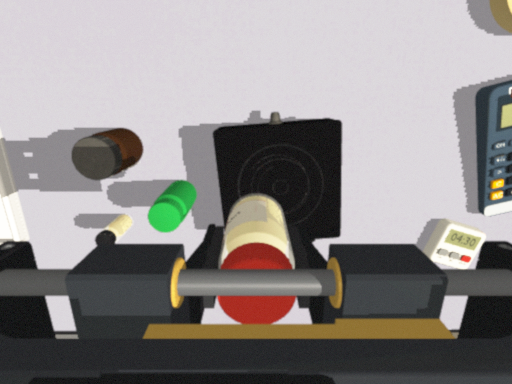

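```bash
python3 - <<'E'
from rig import viewer
from h import *
c=viewer.camera('wrist'); print(world(c,281,186,.051))
E
```

```text
[ 0.51664565 -0.22198746  0.051     ]
```

Request:
{"name": "step_arm", "arguments": {
  "targets": [
    {"dx": -0.006, "dy": 0.01, "dz": 0.01, "rx": 0, "ry": 0, "rz": 0},
    {"dx": -0.012, "dy": 0.02, "dz": 0.03, "rx": 0, "ry": 0, "rz": 0},
    {"dx": -0.018, "dy": 0.029, "dz": 0.06, "rx": 0, "ry": 0, "rz": 0},
    {"dx": -0.018, "dy": 0.029, "dz": 0.09, "rx": 0, "ry": 0, "rz": 0},
    {"dx": -0.018, "dy": 0.029, "dz": 0.1, "rx": 0, "ry": 0, "rz": 0}
  ]
}}

```text
time: 14.3
position: [0.5173, -0.2167, 0.1373]
tool_rot: [1.0, -0.003, -0.004, 0.0]
ft_force: [-0.3, 0.4, 0.9]
grip_width: 0.0401
```

```bash
python3 go.py .520 -.2165 .105
```

```text
t 14.3 p [ 0.5173 -0.2167  0.1373] F [-0.3  0.4  0.9] w 0.0401 q [-0.59  0.59  1.68 -0.01  0.88  0.99]
d mm [ 2.9 -0.3 32.3] rot [ 0.01  0.47 -0.39]
```

Request:
{"name": "step_arm", "arguments": {
  "targets": [
    {"dx": 0.001, "dy": 0, "dz": 0.01, "rx": 0, "ry": 0.45, "rz": 0},
    {"dx": 0.0025, "dy": 0.0005, "dz": 0.02, "rx": 0, "ry": 0.45, "rz": 0},
    {"dx": 0.0025, "dy": 0.0005, "dz": 0.026, "rx": 0, "ry": 0.45, "rz": 0},
    {"dx": 0.0025, "dy": 0.0005, "dz": 0.029, "rx": 0, "ry": 0.45, "rz": 0},
    {"dx": 0.0025, "dy": 0.0005, "dz": 0.03, "rx": 0, "ry": 0.45, "rz": 0}
  ]
}}

```text
time: 14.92
position: [0.5198, -0.2174, 0.1075]
tool_rot: [1.0, -0.003, 0.0, 0.0]
ft_force: [-0.2, 0.4, -1.0]
grip_width: 0.0394
```

```bash
python3 go.py .520 -.217 .1035; python3 - <<'E'
from rig import viewer
from h import *
for n in('top','scene'):
    c=viewer.camera(n); cv2.imwrite(f'pics/{n}8.png',c['img'])
E
```

```text
t 14.93 p [ 0.5198 -0.2174  0.1075] F [-0.2  0.4 -1. ] w 0.0394 q [-0.59  0.64  1.7  -0.    0.81  0.98]
d mm [ 0.2 -0.4  4. ] rot [ 0.03 -0.   -0.38]
```

View pics/top8.png

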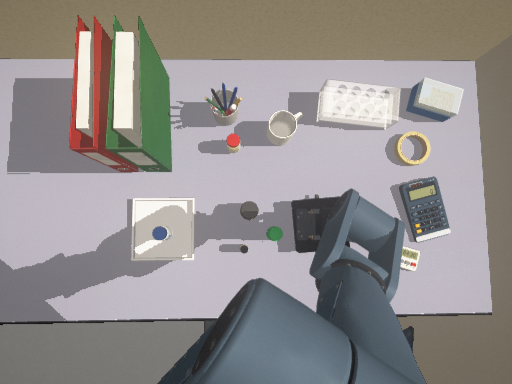

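The blue vial is in the tray at (160,233), and the jar, green and oil vials have not moved. Now the final lowering.

Request:
{"name": "step_arm", "arguments": {
  "targets": [
    {"dx": 0, "dy": 0, "dz": 0.001, "rx": 0, "ry": 0, "rz": 0},
    {"dx": 0, "dy": 0, "dz": 0.002, "rx": 0, "ry": 0, "rz": 0},
    {"dx": 0, "dy": 0, "dz": 0.003, "rx": 0, "ry": 0, "rz": 0},
    {"dx": 0, "dy": 0, "dz": 0.004, "rx": 0, "ry": 0, "rz": 0},
    {"dx": 0, "dy": 0, "dz": 0.004, "rx": 0, "ry": 0, "rz": 0}
  ]
}}

```text
time: 15.65
position: [0.5197, -0.2173, 0.1035]
tool_rot: [1.0, -0.003, -0.0, 0.0]
ft_force: [-0.7, 0.2, -1.7]
grip_width: 0.0398
```

No contact yet, so another millimetre or so.

Request:
{"name": "step_arm", "arguments": {
  "targets": [
    {"dx": 0, "dy": 0, "dz": 0.0005, "rx": 0, "ry": 0, "rz": 0},
    {"dx": 0, "dy": 0, "dz": 0.001, "rx": 0, "ry": 0, "rz": 0},
    {"dx": 0, "dy": 0, "dz": 0.0013, "rx": 0, "ry": 0, "rz": 0},
    {"dx": 0, "dy": 0, "dz": 0.0015, "rx": 0, "ry": 0, "rz": 0},
    {"dx": 0, "dy": 0, "dz": 0.0015, "rx": 0, "ry": 0, "rz": 0}
  ]
}}

```text
time: 16.27
position: [0.5198, -0.2174, 0.1032]
tool_rot: [1.0, -0.003, 0.0, 0.0]
ft_force: [-1.3, 1.3, 8.5]
grip_width: 0.0394
```

Contact (8.5 N). Release and rise.

Request:
{"name": "step_arm", "arguments": {
  "targets": [
    {"dx": 0, "dy": 0, "dz": 0, "rx": 0, "ry": 0, "rz": 0},
    {"dx": 0, "dy": 0, "dz": 0, "rx": 0, "ry": 0, "rz": 0},
    {"dx": 0, "dy": 0, "dz": 0, "rx": 0, "ry": 0, "rz": 0},
    {"dx": 0, "dy": 0, "dz": 0, "rx": 0, "ry": 0, "rz": 0},
    {"dx": 0, "dy": 0, "dz": 0, "rx": 0, "ry": 0, "rz": 0}
  ],
  "gripper": 1
}}

```text
time: 16.9
position: [0.5197, -0.2173, 0.103]
tool_rot: [1.0, -0.003, 0.0, 0.0]
ft_force: [0.2, 0.0, 0.1]
grip_width: 0.0812
```

Request:
{"name": "step_arm", "arguments": {
  "targets": [
    {"dx": 0, "dy": 0, "dz": 0, "rx": 0, "ry": 0, "rz": 0},
    {"dx": 0, "dy": 0, "dz": 0, "rx": 0, "ry": 0, "rz": 0},
    {"dx": 0, "dy": 0, "dz": -0.02, "rx": 0, "ry": 0, "rz": 0},
    {"dx": 0, "dy": 0, "dz": -0.05, "rx": 0, "ry": 0, "rz": 0},
    {"dx": 0, "dy": 0, "dz": -0.09, "rx": 0, "ry": 0, "rz": 0}
  ]
}}

```text
time: 17.52
position: [0.519, -0.2168, 0.1931]
tool_rot: [1.0, -0.003, -0.001, -0.0]
ft_force: [1.7, 0.4, -0.2]
grip_width: 0.0872
```

Request:
{"name": "step_arm", "arguments": {
  "targets": [
    {"dx": 0, "dy": 0, "dz": -0.03, "rx": 0, "ry": 0, "rz": 0},
    {"dx": 0, "dy": 0, "dz": -0.06, "rx": 0, "ry": 0, "rz": 0},
    {"dx": 0, "dy": 0.0, "dz": -0.08, "rx": 0, "ry": 0, "rz": 0},
    {"dx": 0, "dy": 0, "dz": -0.08, "rx": 0, "ry": 0, "rz": 0},
    {"dx": 0, "dy": 0, "dz": -0.08, "rx": 0, "ry": 0, "rz": 0}
  ]
}}

```text
time: 18.15
position: [0.5186, -0.2165, 0.2722]
tool_rot: [1.0, -0.003, -0.002, -0.001]
ft_force: [0.1, 1.0, -0.7]
grip_width: 0.087
```

```bash
python3 go.py .36 -.39 .26; python3 - <<'E'
from rig import viewer
from h import *
c=viewer.camera('wrist'); cv2.imwrite('pics/w9.png',c['img']); W,ok=cloud(c)
m=ok&(abs(W[...,2]-.137)<.006)&(np.hypot(W[...,0]-.52,W[...,1]+.2165)<.04)
P=W[m]; print(len(P),cv2.minEnclosingCircle(P[:,:2].astype(np.float32)),P[:,2].mean())
m=ok&(abs(W[...,2]-.051)<.005)&(np.hypot(W[...,0]-.52,W[...,1]+.2165)<.12)
P=W[m]; print(len(P),cv2.minAreaRect(P[:,:2].astype(np.float32)))
E
```

```text
t 18.15 p [ 0.5186 -0.2165  0.2722] F [ 0.1  1.  -0.7] w 0.087 q [-0.59  0.41  1.55 -0.    1.18  0.98]
d mm [-157.4  174.6   12.4] rot [-0.1   0.2  -0.38]
1008 ((0.5187762975692749, -0.2182101309299469), 0.018366416916251183) 0.13696633629065005
11283 ((0.5167702436447144, -0.19344648718833923), (0.1462641954421997, 0.19307447969913483), 4.320969104766846)
```

View pics/w9.png

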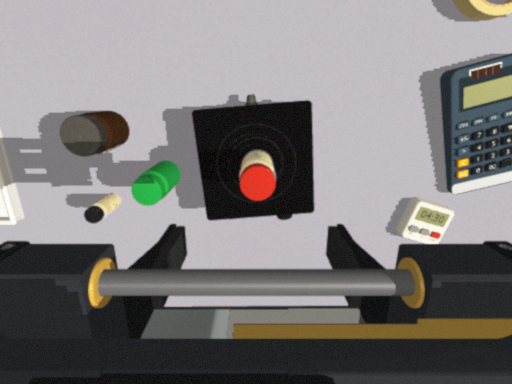

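The red cap at (258,182) is upright at z 0.137 and centred on the plate to about 2 mm. I'll back off for a clear overall view.

Request:
{"name": "step_arm", "arguments": {
  "targets": [
    {"dx": -0.02, "dy": 0.022, "dz": 0, "rx": 0, "ry": 0, "rz": 0},
    {"dx": -0.05, "dy": 0.055, "dz": 0, "rx": 0, "ry": 0, "rz": 0},
    {"dx": -0.085, "dy": 0.095, "dz": 0, "rx": 0, "ry": 0, "rz": 0},
    {"dx": -0.12, "dy": 0.135, "dz": 0, "rx": 0, "ry": 0, "rz": 0},
    {"dx": -0.15, "dy": 0.17, "dz": 0, "rx": 0, "ry": 0, "rz": 0}
  ]
}}

```text
time: 18.82
position: [0.3657, -0.3862, 0.2707]
tool_rot: [1.0, -0.004, -0.003, -0.002]
ft_force: [0.3, -0.0, 1.0]
grip_width: 0.0869
```

Request:
{"name": "step_arm", "arguments": {
  "targets": [
    {"dx": -0.02, "dy": 0.03, "dz": 0, "rx": 0, "ry": 0, "rz": 0},
    {"dx": -0.05, "dy": 0.07, "dz": 0, "rx": 0, "ry": 0, "rz": 0},
    {"dx": -0.08, "dy": 0.11, "dz": 0, "rx": 0, "ry": 0, "rz": 0},
    {"dx": -0.1, "dy": 0.14, "dz": 0, "rx": 0, "ry": 0, "rz": 0},
    {"dx": -0.1, "dy": 0.14, "dz": 0, "rx": 0, "ry": 0, "rz": 0}
  ]
}}

```text
time: 19.45
position: [0.2627, -0.5273, 0.2691]
tool_rot: [1.0, -0.006, -0.003, -0.003]
ft_force: [0.2, 0.9, -0.5]
grip_width: 0.0871
```

```bash
python3 - <<'E'
from rig import viewer,telemetry
from h import *
c=viewer.camera('top'); W,ok=cloud(c); s=viewer.camera('scene')
cv2.imwrite('pics/f.png',cv2.hconcat([cv2.resize(s['img'],(400,300)),cv2.resize(c['img'],(400,300))]))
for nm,p,z in (('blue',(.503,.222),.09),('red',(.52,-.217),.137),('jar',(.5625,-.016),.08),('oil',(.4573,-.0007),.063),('green',(.497,-.086),.086),('red2',(.752,.027),.086)):
    m=ok&(abs(W[...,2]-z)<.008)&(np.hypot(W[...,0]-p[0],W[...,1]-p[1])<.04)
    P=W[m]; print(nm,len(P),cv2.minEnclosingCircle(P[:,:2].astype(np.float32)),P[:,2].max())
o=telemetry.get_obs(); print(o['time'],o['position'],o['joint_velocities'].round(3))
E
```

```text
blue 159 ((0.5026270151138306, 0.22139623761177063), 0.018569301813840866) 0.09506619389924578
red 166 ((0.5219137072563171, -0.21789275109767914), 0.018043769523501396) 0.14206376983687977
jar 232 ((0.5625417828559875, -0.016245802864432335), 0.023251738399267197) 0.08413819763728084
oil 49 ((0.45740067958831787, -0.0008791768923401833), 0.010386842302978039) 0.06717785351299035
green 148 ((0.4971916675567627, -0.08603882789611816), 0.01798456907272339) 0.09049783947281616
red2 145 ((0.7521584033966064, 0.0272049643099308), 0.01854972541332245) 0.09095418948963069
19.55 [ 0.26435779 -0.52459623  0.26930357] [ 0.025 -0.016  0.011  0.     0.    -0.001]
```

View pics/f.png

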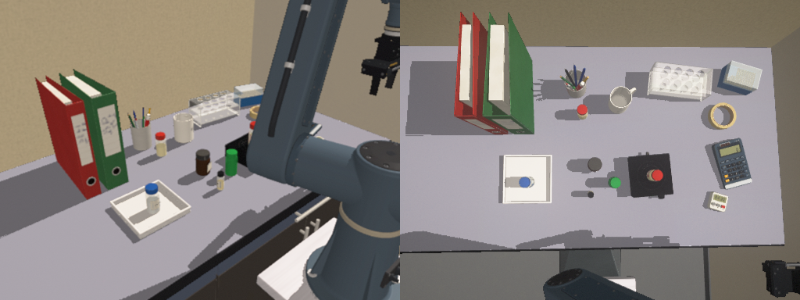

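The blue vial is upright in the tray, the red vial is on the middle of the plate, and everything else is where it started. Handing in.

```bash
python3 -c "
from rig import robot
print(robot.hand_in())"
```

```text
the job is handed in; nothing more can be done
None
```

The job is done and handed in: the blue-capped vial is upright in the white tray, and the red-capped vial nearest the robot is upright on the middle of the stirrer's plate. I moved the blue one first, as asked, and the whole job took about 19.6 s.

| Check at the end | Result |
|---|---|
| Blue vial | upright at (0.503, 0.221), inside the tray |
| Red vial | upright, within about 2 mm of the plate's middle |
| Jar, black-capped vial, green vial, red look-alike | within 0.5 mm of their starting positions |
| Gripper | open, clear of everything |
| Contact force when setting down | highest reading 8.5 N, red vial on the plate |

The top and wrist cameras disagreed by 2–3 mm in x, so I used values between the two. No check failed.

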